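Slide a tall flask into its bay in the desk riser

TASK

Put the tall blue vacuum flask away in the riser: push it gently across the desk with the fingers, low on its body so that it slides upright and does not tip, until its foot stands wholly on the round cork mat in the riser's free bay. Do not pinch or lift it, and do not touch the drinking cup that rests loose on top of it or let it fall off. Leave the mug, the mouse, the pen pot and the plant where they are, and move the robot clear at the end.

Things in the scene. Friction and masses are not known exactly. Their poses are not given: they have to be found in the camera images.
- flask: Blue upright cylinder 66 mm in diameter, 185 mm tall, black foot ring, on the desk; about 0.55 kg; it tips if pushed higher than roughly 70 mm above the desk. A black stopper 51 mm across and 30 mm tall rises from it into the cup. Origin: centre of its underside, z up its axis. Round: its yaw has no meaning.
- cup: Steel drinking cup, upside down and loose on top of the flask, over the stopper: 64 mm in diameter at the rim, 52 mm at the top, 60 mm tall, 70 g, so that flask and cup are 245 mm tall together. Origin: centre of its rim, which rests on the flask 185 mm above the flask's origin; z up.
- mat: Round cork mat 110 mm across, paper-thin (0.7 mm), fixed to the desk, no edge to catch on. It lies in the middle of the riser's free bay (the left or the right one), its centre 56 mm behind the bay's front. Origin: its centre. Its x axis points straight into the bay, away from the robot; y runs along the riser.
- riser: White fixed riser, 70 mm high: three shut drawer units, 140 mm deep, in a row along its y. Origin: on the desk, mid front face of the centre unit; x points into it. Centre unit 126 mm wide; either side an open-topped bay 150 wide, 140 deep, centred at y = +138 or -138 mm, floor bare desk, open at x = 0, closed at x = 140 by a back board 70 high; then outer units to y = +-343 mm.
- pen_pot: Dark steel pen pot, 76 mm in diameter and 100 mm tall with pens to 155 mm, standing loose in the other bay. Origin: centre of its underside. Leave alone.
- mug: White mug, 82 mm in diameter, 95 mm tall, handle to its +y, loose on the desk to one side. Origin: centre of its underside. Leave alone.
- mouse: Black computer mouse, 108 x 62 mm, 35 mm high, long along its x, loose on the desk on the other side. Origin: centre of its underside. Leave alone.
- succulent: Small succulent in a blue pot, 68 mm in diameter, about 105 mm tall, loose on top of the centre unit. Origin: centre of its underside. Leave alone.

How it is judged:
By the outcome, as a careful person would: the job done as asked, in the order asked, and still so for the second after the job is handed in, with the robot touching nothing.
It also fails if it takes over 61 s, if anything falls off the work surface, if the arm or the gripper's body presses on something with over 40 N, if the wrist force passes 120 N, or if a joint passes its speed limit or range.

ROBOT

A 6-joint arm with a two-finger parallel gripper is mounted at the origin on the work surface. World frame = base frame: x ahead of the robot, y to its left, z up, the work surface at z = 0. Lengths are in m, angles in rad, forces in N, time in s.
With the tool pointing down it reaches from about 0.3 to 0.775 m from the base axis. Payload 14.6 kg.
Tool frame: the origin (TCP) lies on the centre line of the jaws, within the pads' length; the fingertips stand 14 mm ahead of it and the grasp point (between the pads) lies 5 mm behind it; x points along the fingers, y is the direction in which the jaws open and shut, and the axes are right-handed (so a half turn about x gives the same grasp; the last joint's range is limited). The gripper opens to 94 mm and grips with 3 to 60 N. Pads are 16 mm wide; open, the fingers measure 119 mm over their backs; the gripper's body (75 mm by 177 mm) begins 78 mm behind the grasp point.
Start: joints at [-1.4, 0.3, 1.521, -0, 1.321, -0.067], TCP at [0.13, -0.535, 0.219] pointing down, gripper open.
Joint ranges: [-3.03, 3.03], [-0.79, 2.21], [0.23, 2.52], [-1.04, 4.18], [0, 3.07], [-2.55, 2.55]. Speed limits (rad/s): [2.22, 2.22, 2.57, 3.14, 3.14, 3.14].

INTERFACE

Orientations are given as [roll, pitch, yaw] about the fixed x, y, z axes, in that order (R = Rz(yaw) Ry(pitch) Rx(roll)).
In Python, from station import * gives the robot as it stands. The module is installed in compiled form; this text tells all that it offers.
- The arm moves only by the shell command python3 -m handwheel 'ROWS' [FORCE]. ROWS is JSON, a list of rows, each a list of 3 entries, a list of its own where there are three numbers: the shift along the tool's x, y, z in mm, then the turn about the tool's x in rad, then the gripper command: -1 is fully open, 1 is shut, values between are in proportion. In form: [[[dx, dy, dz], spin, gripper], ...]. A call has exactly 5 rows; each row is the pose to reach, as a shift and turn from the pose measured when the call began, along the tool's axes at that moment; what a row does not reach only later rows make up. A row lasts 1/10 s, in which the tool goes at most 50 mm and 8.59 degrees, less where a joint would pass 70% of its speed; a pose out of reach is approached as far as the arm can. A call with a gripper value outside its range is refused whole. The fingers move at their own pace and stop on an object; FORCE is the grip in N (left out, the last holds). Time passes only in rows, so rows that repeat a pose let the fingers close, or fill a call up. It gives the time, the measured TCP pose, the force and the opening at its end, in the units of the state.
- get_obs(): the state, without advancing time (a new reading comes with each control period).
- camera(name): name is "scene" or "top" or "wrist"; returns (picture, depth): 400x640x3 uint8, blue, green, red; 400x640 float32, m along the optical axis (not along the pixel's ray), 0 where there is no reading.
- camera_info(name): a dict with "fx", "fy", "cx", "cy" (pixels), "extrinsics" (4x4, takes a point from camera to world coordinates). Camera axes: x right, y down, z forward; pixel columns grow to the right and rows downward; lengths in m; the calibration is good to about 2 mm. A picture is of the moment at which its call begins: read the wrist's pose just before it. camera_info takes no time and is no camera call; for the wrist camera it gives the pose at the moment of the call.
- hand_in(): hands the job in, once; it reports no verdict.
The state is a dict: "time_s": time; "qpos": joint angles; "joint_vel": joint speeds; "tau": joint torques, N m; "ee_pos": TCP position; "eef_rot": TCP orientation; "force": force on the tool from outside, world axes, zero at the start; "moment": the same for the moment, N m; "grip_width": finger opening in m.
Only numpy, scipy, OpenCV 4.12 (cv2) and the standard library are available. Lean on these libraries where they do the work, as an engineer would, in place of code of your own. Each camera call takes 0.05 s, during which the arm holds its last target. There are 200 camera calls.

## Working session

There is one attempt and no reset: what is moved stays moved. The work goes in short steps, Python scripts to look and compute and a shell command to move; the robot and the scene stay as the last step left them, time stands still between calls to the robot, and variables do not carry over. Pictures are saved under pics/ and viewed, about 8 in all and at most 12, crops included, and the job is handed in when it is done.

```bash
mkdir -p pics
cat > h.py <<'E'
from station import *
import numpy as np, cv2
def pts(name):
    im,d=camera(name); c=camera_info(name)
    v,u=np.indices(d.shape)
    P=np.stack([(u-c['cx'])/c['fx']*d,(v-c['cy'])/c['fy']*d,d],-1)
    T=np.array(c['extrinsics']); W=P@T[:3,:3].T+T[:3,3]; W[d==0]=np.nan
    return im,d,W
E
python3 - <<'E'
from h import *
o=get_obs();print(o)
for n in("scene","top"):
    im,d,W=pts(n);cv2.imwrite(f'pics/{n}0.png',im);np.save(f'{n}.npy',W)
    print(n,np.round(camera_info(n)['extrinsics'],3).tolist())
E
```

```text
{'time_s': 0.0, 'qpos': array([-1.39955553e+00,  3.00478251e-01,  1.52159314e+00,  7.99663326e-06,
        1.32070753e+00, -6.66444647e-02]), 'joint_vel': array([ 2.69472508e-03,  4.46991768e-04,  1.73703601e-03, -3.29228653e-05,
        1.83826066e-03,  1.12102992e-03]), 'tau': array([-6.83892358e-04, -5.31811023e+01, -3.52735233e+01,  7.07709999e-02,
        2.44297413e-02, -7.29251701e-05]), 'ee_pos': array([ 0.12953837, -0.53426661,  0.2188773 ]), 'eef_rot': array([-1.64397   ,  1.56961003,  1.73550593]), 'force': array([0.76531736, 0.0703489 , 0.32987087]), 'moment': array([-0.00923817,  0.00352079, -0.02160052]), 'grip_width': 0.09400133527669222}
scene [[-0.8, 0.435, -0.413, 1.0], [0.6, 0.582, -0.549, 0.583], [0.001, -0.687, -0.726, 0.882], [0.0, 0.0, 0.0, 1.0]]
top [[-0.026, -0.987, 0.157, 0.341], [-1.0, 0.023, -0.019, 0.023], [0.015, -0.158, -0.987, 1.342], [0.0, 0.0, 0.0, 1.0]]
```

View pics/top0.png

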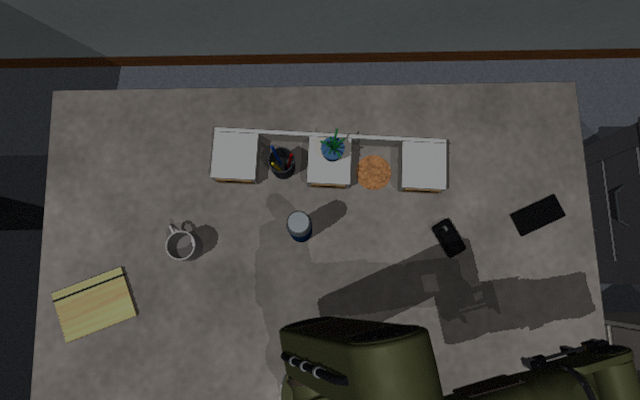

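View pics/scene0.png

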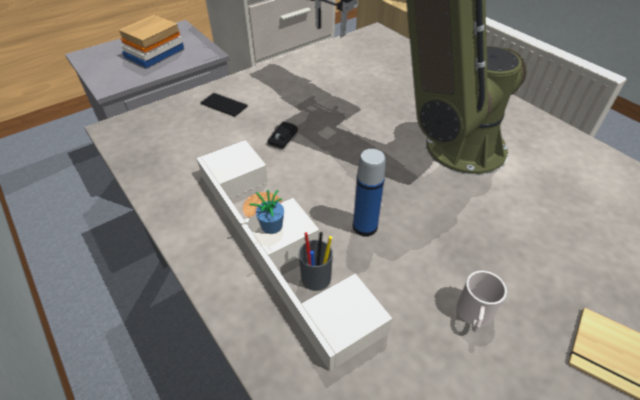

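The top view shows the cup and flask at (299,226), the cork mat at (374,172) in the right-hand bay, the pen pot at (282,162) in the left bay, the mug at (181,244) and the mouse at (449,238). The scene view shows the flask upright at (368,195).

```bash
cat > m.py <<'E'
from h import *
from scipy.optimize import least_squares
def circ(p,r=None):
    c0=p.mean(0)
    f=least_squares(lambda x:np.hypot(*(p-x[:2]).T)-(r or x[2]),[*c0]+([] if r else [0.03]),loss='soft_l1',f_scale=.002)
    return f.x
def flask(W,im,view):
    # cup: points above 0.19 near flask; body: blue 0.03-0.18
    return
E
python3 - <<'E'
from m import *
W=np.load('top.npy');im=cv2.imread('pics/top0.png');hsv=cv2.cvtColor(im,cv2.COLOR_BGR2HSV)
S=np.load('scene.npy');ims=cv2.imread('pics/scene0.png')
for n,w,i in(('top',W,im),('scene',S,ims)):
    h=cv2.cvtColor(i,cv2.COLOR_BGR2HSV)
    m=(h[...,0]>5)&(h[...,0]<20)&(h[...,1]>110)&(abs(w[...,2])<.01)&(w[...,0]>.4)&(w[...,0]<.9)&(abs(w[...,1])<.4)
    p=w[m]; print(n,'mat',m.sum(),np.nanmean(p,0), cv2.minEnclosingCircle(p[:,:2].astype(np.float32)))
q=W[130:195,205:455].reshape(-1,3);q=q[abs(q[:,2]-.07)<.008]
r=cv2.minAreaRect(q[:,:2].astype(np.float32));print('riser top',r,cv2.boxPoints(r).tolist(),np.median(q[:,2]))
c=W[205:250,280:320].reshape(-1,3);t=c[c[:,2]>.235];print('cup top',len(t),np.nanmedian(t,0),t[:,2].max(), t[:,:2].min(0),t[:,:2].max(0))
s=S[140:245,345:395].reshape(-1,3)
for a,b,rr in((.03,.08,.033),(.08,.18,.033),(.185,.24,.029)):
    p=s[(s[:,2]>a)&(s[:,2]<b)];p=p[np.hypot(*(p[:,:2]-np.nanmedian(t,0)[:2]).T)<.06];print(a,len(p),circ(p[:,:2],rr),circ(p[:,:2]))
t=s[s[:,2]>.24];print('cuptop scene',np.nanmedian(t,0))
for n,(y0,y1,x0,x1) in dict(mouse=(215,262,428,470),mug=(220,262,160,205),pot=(145,182,266,298)).items():
    p=W[y0:y1,x0:x1].reshape(-1,3);p=p[p[:,2]>.015];print(n,p.min(0),p.max(0))
E
```

```text
top mat 934 [ 0.64421601 -0.16572998  0.00112774] ((0.6450393795967102, -0.1654440462589264), 0.05478661507368088)
scene mat 261 [ 0.65618095 -0.18844315  0.00139155] ((0.6426670551300049, -0.1690012663602829), 0.05218655616044998)
riser top ((0.6757159233093262, -0.029278099536895752), (0.6860829591751099, 0.15699736773967743), 85.48784637451172) [[0.5704732537269592, -0.3650808334350586], [0.7269840836524963, -0.3774319291114807], [0.7809585928916931, 0.3065246343612671], [0.624447762966156, 0.3188757300376892]] 0.07025447292568343
cup top 418 [0.46787415 0.05884319 0.24506627] 0.251611375587417 [0.44077669 0.0314612 ] [0.49596939 0.08614124]
0.03 329 [0.46697034 0.05745425] [0.46728084 0.05776851 0.03262967]
0.08 786 [0.46700408 0.05753403] [0.46733999 0.05787428 0.03259662]
0.185 528 [0.46828382 0.05881661] [0.46746518 0.05802319 0.0299559 ]
cuptop scene [0.47086805 0.0617968  0.24563085]
mouse [ 0.38166649 -0.42777401  0.0152863 ] [ 0.49517162 -0.33133793  0.04333311]
mug [0.38948227 0.35043677 0.01528642] [0.4943802  0.43226176 0.10117874]
pot [0.62806727 0.07277763 0.01581722] [0.70245294 0.14607996 0.16124788]
```

```bash
cat >> h.py <<'E'
from scipy.spatial.transform import Rotation as Ro
TH=-0.0787; XP=np.array([np.cos(TH),np.sin(TH)]); YP=np.array([-XP[1],XP[0]]); O=np.array([.5975,-.0231])
def rz(p): d=np.asarray(p)[:2]-O; return np.array([d@XP,d@YP])*1000
def R(): return Ro.from_euler('xyz',get_obs()['eef_rot']).as_matrix()
E
python3 - <<'E'
from h import *
print(np.round(R(),3), camera_info('wrist')['fx'],np.round(camera_info('wrist')['extrinsics'],3).tolist())
im,d,W=pts('wrist');cv2.imwrite('pics/w0.png',im);np.save('w0.npy',W)
E
python3 -m handwheel '[[[-40,0,0],0,-1],[[-80,0,0],0,-1],[[-120,0,0],0,-1],[[-140,0,0],0,-1],[[-140,0,0],0,-1]]'
```

```text
[[-0.     0.236 -0.972]
 [ 0.001 -0.972 -0.236]
 [-1.    -0.001 -0.   ]] 337.479370111306 [[0.234, -0.936, -0.264, 0.207], [-0.972, -0.225, -0.062, -0.516], [-0.001, 0.271, -0.963, 0.383], [0.0, 0.0, 0.0, 1.0]]
time_s: 0.65
ee_pos: [0.1296, -0.5349, 0.3617]
eef_rot: [1.505, 1.567, -1.398]
force: [-0.0, 0.6, 0.2]
grip_width: 0.0944
```

View pics/w0.png

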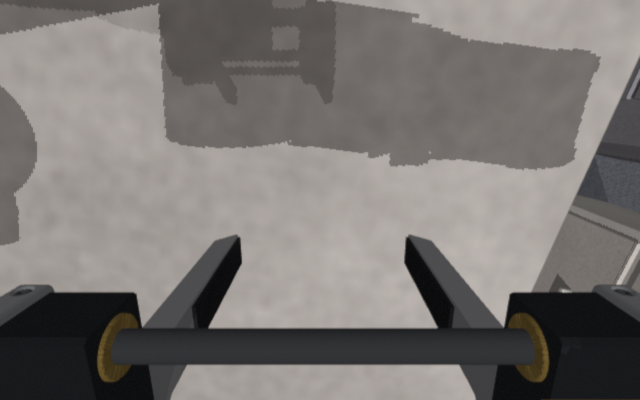

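The wrist view shows both fingers, with tips at (230,240) and (415,240). Behind them sits a wide body, 177 mm along the jaw direction, with a cross bar at row 345. I'll measure how far the body overhangs the fingers.

```bash
python3 - <<'E'
from h import *
W=np.load('w0.npy');p0=np.array([.1295,-.5345,.2189])
Rm=np.array([[0,.236,-.972],[0,-.972,-.236],[-1,0,0]])
T=(W-p0)@Rm*1000
for v in (240,260,280,300,320,345,375,395):
    print(v,[(u,*np.round(T[v,u]).astype(int)) if np.isfinite(T[v,u,0]) else (u,'-') for u in (20,60,95,120,135,170,195,215,230,320)])
E
python3 -m handwheel '[[[0,0,45],0,-1],[[0,0,90],0,-1],[[0,0,135],0,-1],[[0,0,180],0,-1],[[0,0,180],0,-1]]'
```

```text
240 [(20, np.int64(220), np.int64(-370), np.int64(76)), (60, np.int64(220), np.int64(-321), np.int64(77)), (95, np.int64(220), np.int64(-278), np.int64(77)), (120, np.int64(220), np.int64(-248), np.int64(77)), (135, np.int64(219), np.int64(-229), np.int64(76)), (170, np.int64(219), np.int64(-186), np.int64(77)), (195, np.int64(220), np.int64(-156), np.int64(77)), (215, np.int64(4), np.int64(-57), np.int64(-11)), (230, np.int64(5), np.int64(-50), np.int64(-10)), (320, np.int64(219), np.int64(-3), np.int64(77))]
260 [(20, np.int64(219), np.int64(-376), np.int64(103)), (60, np.int64(220), np.int64(-327), np.int64(103)), (95, np.int64(220), np.int64(-283), np.int64(103)), (120, np.int64(220), np.int64(-252), np.int64(104)), (135, np.int64(220), np.int64(-233), np.int64(103)), (170, np.int64(219), np.int64(-190), np.int64(103)), (195, np.int64(220), np.int64(-159), np.int64(104)), (215, np.int64(-19), np.int64(-50), np.int64(-10)), (230, np.int64(-7), np.int64(-47), np.int64(-4)), (320, np.int64(220), np.int64(-3), np.int64(104))]
280 [(20, np.int64(221), np.int64(-384), np.int64(131)), (
[... 2505 characters left out ...]
)), (320, np.int64(221), np.int64(-4), np.int64(278))]
395 [(20, np.int64(-106), np.int64(-64), np.int64(-21)), (60, np.int64(-107), np.int64(-55), np.int64(-21)), (95, np.int64(-107), np.int64(-47), np.int64(-21)), (120, np.int64(-100), np.int64(-48), np.int64(-14)), (135, np.int64(-94), np.int64(-48), np.int64(-8)), (170, np.int64(-77), np.int64(-48), np.int64(9)), (195, np.int64(220), np.int64(-180), np.int64(311)), (215, np.int64(221), np.int64(-153), np.int64(312)), (230, np.int64(220), np.int64(-131), np.int64(312)), (320, np.int64(220), np.int64(-4), np.int64(312))]
time_s: 1.15
ee_pos: [-0.0497, -0.5776, 0.3592]
eef_rot: [2.391, 1.57, -0.518]
force: [0.5, 0.2, 1.2]
grip_width: 0.0936
```

The body overhangs the fingers all round and starts 97 mm above the tips, so a vertical tool would meet the flask with its body first. I need some tilt, so I'll try in free space how the arm behaves at the edge of its reach.

```bash
python3 -m handwheel '[[[0,50,0],0,-1],[[0,100,0],0,-1],[[0,150,0],0,-1],[[0,200,0],0,-1],[[0,250,0],0,-1]]'
python3 -m handwheel '[[[0,50,0],0,-1],[[0,100,0],0,-1],[[0,100,0],0,-1],[[0,100,0],0,-1],[[0,100,0],0,-1]]'
python3 -c "
from h import *
print(np.round(R(),3),get_obs()['qpos'].round(3),get_obs()['ee_pos'])"
```

```text
time_s: 1.65
ee_pos: [-0.0035, -0.7649, 0.3549]
eef_rot: [1.423, 1.565, -1.485]
force: [0.5, 0.6, 1.3]
grip_width: 0.0939
time_s: 2.15
ee_pos: [0.0177, -0.7937, 0.3271]
eef_rot: [1.363, 1.528, -1.546]
force: [0.4, -0.8, 0.3]
grip_width: 0.0942
[[ 0.001  0.231 -0.973]
 [-0.042 -0.972 -0.231]
 [-0.999  0.041  0.009]] [-1.595  0.969  0.235  0.002  1.895 -0.257] [ 0.01771901 -0.79368458  0.32713784]
```

```bash
python3 -m handwheel '[[[-50,50,0],0,-1],[[-100,100,0],0,-1],[[-150,150,0],0,-1],[[-200,200,0],0,-1],[[-200,200,0],0,-1]]'
python3 -m handwheel '[[[-50,50,0],0,-1],[[-100,100,0],0,-1],[[-150,150,0],0,-1],[[-200,200,0],0,-1],[[-200,200,0],0,-1]]'
python3 -c "
from h import *
print(np.round(R(),3),get_obs()['qpos'].round(3),get_obs()['ee_pos'])"
```

```text
time_s: 2.65
ee_pos: [0.0404, -0.7723, 0.3843]
eef_rot: [1.373, 1.496, -1.535]
force: [0.8, 0.5, -0.6]
grip_width: 0.0938
time_s: 3.15
ee_pos: [0.0591, -0.7499, 0.4335]
eef_rot: [1.386, 1.465, -1.522]
force: [-0.2, -0.1, -0.4]
grip_width: 0.0941
[[ 0.005  0.231 -0.973]
 [-0.106 -0.967 -0.23 ]
 [-0.994  0.104  0.02 ]] [-1.542  0.829  0.236  0.002  1.971 -0.203] [ 0.05907783 -0.74989533  0.43352212]
```

Out-of-reach requests do tilt the fingers outwards, and the tilt adds up from call to call. The plan is to swing the arm so the tilt builds towards about -35° in azimuth, diagonally between the two push directions. The flask can then sit cradled between the two fingertips.

```bash
cat >> h.py <<'E'
def tool(dw): return np.round(R().T@np.asarray(dw,float)).tolist()
def st():
    r=R();o=get_obs();x=r[:,0];z=r[:,2]
    print('t',round(o['time_s'],2),'p',np.round(o['ee_pos']*1000),'tip',np.round(o['ee_pos']*1000+14*x),'tilt %.1f az %.1f zaz %.1f yz %.3f'%(np.degrees(np.arccos(-x[2])),np.degrees(np.arctan2(x[1],x[0])),np.degrees(np.arctan2(z[1],z[0])),r[2,1]),'q',o['qpos'].round(2),'F',np.round(o['force'],1))
E
python3 -m handwheel '[[[0,-12,-44],-0.15,-1],[[0,-24,-88],-0.3,-1],[[0,-36,-132],-0.45,-1],[[0,-48,-176],-0.6,-1],[[0,-60,-220],-0.75,-1]]'
python3 -c "
from h import *
st();print(tool([.62*1000-get_obs()['ee_pos'][0]*1000,-430-get_obs()['ee_pos'][1]*1000,0]))"
```

```text
time_s: 3.65
ee_pos: [0.2606, -0.6398, 0.423]
eef_rot: [0.629, 1.465, -1.524]
force: [0.1, -0.3, -0.6]
grip_width: 0.0939
t 3.65 p [ 261. -640.  423.] tip [ 261. -641.  409.] tilt 6.1 az -87.3 zaz -123.5 yz 0.062 q [-1.23  0.56  0.7  -0.03  1.78 -0.65] F [ 0.1 -0.3 -0.6]
[-20.0, 186.0, -372.0]
```

Run:
```python
from h import *
W=np.load('top.npy');p=W[128:162,318:350].reshape(-1,3);p=p[(p[:,2]>.08)&(p[:,2]<.19)]
print('succ',len(p),np.array([rz(q) for q in p]).min(0),np.array([rz(q) for q in p]).max(0),rz(np.median(p,0)))
for n,q in dict(flask=(.467,.0577),mat=(.6435,-.1655)).items():print(n,rz(q))
```

```text
succ 485 [ 60.54814437 -37.60291357] [136.17365187  28.55242416] [90.78647726 -6.15524224]
flask [-136.44846807   70.29015266]
mat [  57.05293357 -138.34277275]
```

```bash
python3 -m handwheel '[[[0,19,-38],-0.15,-1],[[0,38,-76],-0.3,-1],[[0,57,-114],-0.45,-1],[[0,76,-152],-0.6,-1],[[0,95,-190],-0.75,-1]]'
python3 -c "
from h import *
st();p=get_obs()['ee_pos']*1000;print(tool([660-p[0],-460-p[1],0]))"
```

```text
time_s: 4.15
ee_pos: [0.4456, -0.5325, 0.4126]
eef_rot: [-0.124, 1.465, -1.526]
force: [-0.8, 0.6, -0.1]
grip_width: 0.094
t 4.15 p [ 446. -533.  413.] tip [ 446. -534.  399.] tilt 6.0 az -87.4 zaz -80.3 yz -0.013 q [-0.9   0.58  0.7  -0.06  1.78 -1.09] F [-0.8  0.6 -0.1]
[-7.0, 223.0, -35.0]
```

```bash
python3 -m handwheel '[[[0,45,-7],-0.15,-1],[[0,90,-14],-0.3,-1],[[0,135,-21],-0.45,-1],[[0,180,-28],-0.6,-1],[[0,225,-35],-0.75,-1]]'
python3 -m handwheel '[[[0,0,50],0,-1],[[0,0,100],0,-1],[[0,0,150],0,-1],[[0,0,200],0,-1],[[0,0,250],0,-1]]'
python3 -c "
from h import *
st()"
python3 -m handwheel '[[[-200,0,300],0,-1],[[-200,0,300],0,-1],[[-200,0,300],0,-1],[[-200,0,300],0,-1],[[-200,0,300],0,-1]]'
python3 -c "
from h import *
st()"
```

```text
time_s: 4.65
ee_pos: [0.6345, -0.4438, 0.3835]
eef_rot: [-0.773, 1.457, -1.435]
force: [-0.3, -0.7, -0.4]
grip_width: 0.094
time_s: 5.15
ee_pos: [0.6559, -0.472, 0.3361]
eef_rot: [-0.601, 1.432, -1.262]
force: [-0.0, 0.3, -0.1]
grip_width: 0.0937
t 5.15 p [ 656. -472.  336.] tip [ 657. -474.  322.] tilt 8.0 az -72.3 zaz -37.6 yz -0.078 q [-0.64  0.96  0.24 -0.08  1.83 -1.58] F [-0.   0.3 -0.1]
time_s: 5.65
ee_pos: [0.6458, -0.4651, 0.3786]
eef_rot: [-0.482, 1.403, -1.142]
force: [-0.4, -0.3, 0.0]
grip_width: 0.0942
t 5.65 p [ 646. -465.  379.] tip [ 647. -467.  365.] tilt 9.6 az -65.4 zaz -37.5 yz -0.077 q [-0.64  0.91  0.24 -0.08  1.85 -1.58] F [-0.4 -0.3  0. ]
```

```bash
S='from h import *
st()'
python3 -m handwheel '[[[0,0,300],0,-1],[[0,0,300],0,-1],[[0,0,300],0,-1],[[0,0,300],0,-1],[[0,0,300],0,-1]]' >/dev/null; python3 -c "$S"
python3 -m handwheel '[[[-300,0,0],0,-1],[[-300,0,0],0,-1],[[-300,0,0],0,-1],[[-300,0,0],0,-1],[[-300,0,0],0,-1]]' >/dev/null; python3 -c "$S"
python3 -m handwheel '[[[-100,0,300],0,-1],[[-100,0,300],0,-1],[[-100,0,300],0,-1],[[-100,0,300],0,-1],[[-100,0,300],0,-1]]' >/dev/null; python3 -c "$S"
```

```text
t 6.15 p [ 667. -491.  331.] tip [ 669. -493.  318.] tilt 11.3 az -60.9 zaz -37.3 yz -0.077 q [-0.65  0.97  0.24 -0.08  1.76 -1.59] F [ 0.2 -0.1 -0.3]
t 6.65 p [ 592. -416.  512.] tip [ 593. -419.  498.] tilt 12.6 az -58.1 zaz -37.2 yz -0.076 q [-0.63  0.72  0.23 -0.09  1.98 -1.59] F [-1.2 -0.1  0.4]
t 7.15 p [ 607. -433.  495.] tip [ 609. -436.  481.] tilt 14.3 az -55.5 zaz -37.1 yz -0.076 q [-0.64  0.75  0.24 -0.08  1.92 -1.59] F [-0.4  0.7  0. ]
```

```bash
S='from h import *
st()'
python3 -m handwheel '[[[-100,0,300],0,-1],[[-100,0,300],0,-1],[[-100,0,300],0,-1],[[-100,0,300],0,-1],[[-100,0,300],0,-1]]' >/dev/null
python3 -m handwheel '[[[-110,0,300],0,-1],[[-110,0,300],0,-1],[[-110,0,300],0,-1],[[-110,0,300],0,-1],[[-110,0,300],0,-1]]' >/dev/null
python3 -m handwheel '[[[-120,0,300],0,-1],[[-120,0,300],0,-1],[[-120,0,300],0,-1],[[-120,0,300],0,-1],[[-120,0,300],0,-1]]' >/dev/null; python3 -c "$S"
python3 -m handwheel '[[[-130,0,300],0,-1],[[-130,0,300],0,-1],[[-130,0,300],0,-1],[[-130,0,300],0,-1],[[-130,0,300],0,-1]]' >/dev/null
python3 -m handwheel '[[[-140,0,300],0,-1],[[-140,0,300],0,-1],[[-140,0,300],0,-1],[[-140,0,300],0,-1],[[-140,0,300],0,-1]]' >/dev/null
python3 -m handwheel '[[[-150,0,300],0,-1],[[-150,0,300],0,-1],[[-150,0,300],0,-1],[[-150,0,300],0,-1],[[-150,0,300],0,-1]]' >/dev/null; python3 -c "$S"
```

```text
t 8.65 p [ 624. -454.  499.] tip [ 628. -458.  486.] tilt 19.7 az -50.2 zaz -36.6 yz -0.075 q [-0.65  0.76  0.24 -0.08  1.81 -1.6 ] F [-0.7 -0.  -0. ]
t 10.15 p [ 608. -440.  564.] tip [ 613. -444.  551.] tilt 25.3 az -47.1 zaz -36.1 yz -0.074 q [-0.65  0.67  0.24 -0.08  1.8  -1.6 ] F [ 0.7 -0.3 -0.4]
```

```bash
S='from h import *
st();p=get_obs()["ee_pos"]*1000;print(tool([400-p[0],170-p[1],380-p[2]]))'
python3 -m handwheel '[[[-150,0,300],0,0],[[-150,0,300],0,0.1],[[-150,0,300],0,0.1],[[-150,0,300],0,0.1],[[-150,0,300],0,0.1]]' 10 >/dev/null
python3 -m handwheel '[[[-150,0,300],0,0.1],[[-150,0,300],0,0.1],[[-150,0,300],0,0.1],[[-150,0,300],0,0.1],[[-150,0,300],0,0.1]]' >/dev/null
python3 -m handwheel '[[[-150,0,300],0,0.1],[[-150,0,300],0,0.1],[[-150,0,300],0,0.1],[[-150,0,300],0,0.1],[[-150,0,300],0,0.1]]' ; python3 -c "$S"
```

```text
time_s: 11.65
ee_pos: [0.5799, -0.4125, 0.6384]
eef_rot: [-0.144, 1.029, -0.788]
force: [0.8, -0.4, 1.0]
grip_width: 0.0426
t 11.65 p [ 580. -413.  638.] tip [ 585. -418.  626.] tilt 31.0 az -45.2 zaz -35.6 yz -0.074 q [-0.64  0.57  0.24 -0.08  1.8  -1.61] F [ 0.8 -0.4  1. ]
[-57.0, 366.0, -549.0]
```

```bash
S='from h import *
st();p=get_obs()["ee_pos"]*1000;print(tool([400-p[0],170-p[1],380-p[2]]))'
python3 -m handwheel '[[[-4,26,-40],0,0.1],[[-8,53,-80],0,0.1],[[-12,80,-120],0,0.1],[[-16,107,-160],0,0.1],[[-20,134,-200],0,0.1]]'  >/dev/null
python3 -m handwheel '[[[-4,26,-40],0,0.1],[[-8,53,-80],0,0.1],[[-12,80,-120],0,0.1],[[-16,107,-160],0,0.1],[[-20,134,-200],0,0.1]]'  >/dev/null;  python3 -c "$S"
```

```text
t 12.65 p [461. -26. 466.] tip [466. -31. 454.] tilt 31.1 az -45.2 zaz -35.6 yz -0.074 q [ 0.09 -0.18  1.55 -0.41  1.41 -0.85] F [ 0.9 -0.2 -0.3]
[-20.0, 122.0, -184.0]
```

```bash
S='from h import *
st();p=get_obs()["ee_pos"]*1000;print(tool([400-p[0],150-p[1],37-p[2]]))'
python3 -m handwheel '[[[-4,25,-37],0.07,0.1],[[-8,50,-74],0.14,0.1],[[-12,74,-111],0.21,0.1],[[-16,98,-148],0.28,0.1],[[-20,122,-184],0.35,0.1]]'  >/dev/null;  python3 -c "$S
im,d,W=pts('scene');cv2.imwrite('pics/s1.png',im)"
```

```text
t 13.15 p [399. 171. 379.] tip [404. 166. 367.] tilt 31.1 az -45.1 zaz -59.1 yz 0.108 q [ 0.62 -0.1   1.68 -0.54  1.48  0.08] F [1.3 0.  0.6]
[301.0, -48.0, -157.0]
```

View pics/s1.png

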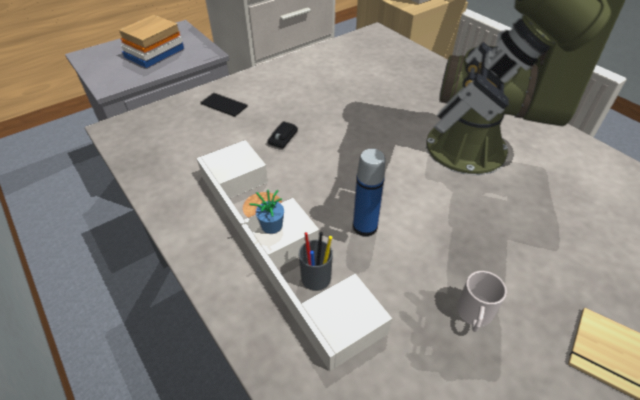

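The flask and cup are still standing at (368,195), and the gripper is tilted and clear at (475,90). Now I'll descend behind the flask.

```bash
S='from h import *
st();p=get_obs()["ee_pos"]*1000;print(tool([400-p[0],150-p[1],37-p[2]]))'
python3 -m handwheel '[[[36,-6,-19],0,0.1],[[72,-12,-38],0,0.1],[[108,-17,-57],0,0.1],[[144,-23,-75],0,0.1],[[180,-29,-94],0,0.1]]'
python3 -c "$S"
python3 -m handwheel '[[[30,-5,-16],0,0.1],[[60,-10,-32],0,0.1],[[90,-14,-47],0,0.1],[[110,-18,-58],0,0.1],[[110,-18,-58],0,0.1]]' >/dev/null; python3 -c "$S"
```

```text
time_s: 13.7
ee_pos: [0.3971, 0.1622, 0.1702]
eef_rot: [0.211, 1.031, -0.79]
force: [1.1, 0.3, -0.1]
grip_width: 0.0422
t 13.7 p [397. 162. 170.] tip [402. 157. 158.] tilt 30.9 az -45.3 zaz -59.3 yz 0.108 q [ 0.61  0.06  2.02 -0.62  1.05  0.35] F [ 1.1  0.3 -0.1]
[120.0, -19.0, -57.0]
t 14.2 p [395. 154.  42.] tip [400. 149.  30.] tilt 30.9 az -45.8 zaz -59.2 yz 0.103 q [ 0.59  0.3   2.12 -0.79  0.79  0.62] F [-0.2 -0.6 -0.5]
[8.0, 1.0, 2.0]
```

```bash
cat >> h.py <<'E'
def to(x,y,z=24):
    t=get_obs()['ee_pos']*1000+14*R()[:,0]; d=np.array([x,y,z])-t
    print('world',np.round(d,1),'-> tool',np.round(R().T@d,1))
E
python3 -c "
from h import *
to(443,99)"
```

```text
world [ 42.7 -49.9  -6.5] -> tool [39.2  6.5 52.7]
```

```bash
python3 -m handwheel '[[[12,2,15],0,0.1],[[23,4,30],0,0.1],[[33,5,43],0,0.1],[[39,6,52],0,0.1],[[39,6,52],0,0.1]]'; python3 -c "
from h import *
st();to(450,88);to(470,44)
im,d,W=pts('scene');cv2.imwrite('pics/s2.png',cv2.resize(im[60:280,260:520],None,fx=3,fy=2.7))"
```

```text
time_s: 14.7
ee_pos: [0.438, 0.1039, 0.0367]
eef_rot: [0.204, 1.031, -0.798]
force: [0.5, 0.3, -0.6]
grip_width: 0.0425
t 14.7 p [438. 104.  37.] tip [443.  99.  25.] tilt 30.9 az -45.7 zaz -59.3 yz 0.104 q [ 0.43  0.33  2.1  -0.85  0.7   0.52] F [ 0.5  0.3 -0.6]
world [  7.  -10.8  -0.7] -> tool [ 7.1 -0.4 10.7]
world [ 27.  -54.8  -0.7] -> tool [30.5 -8.5 52.2]
```

View pics/s2.png

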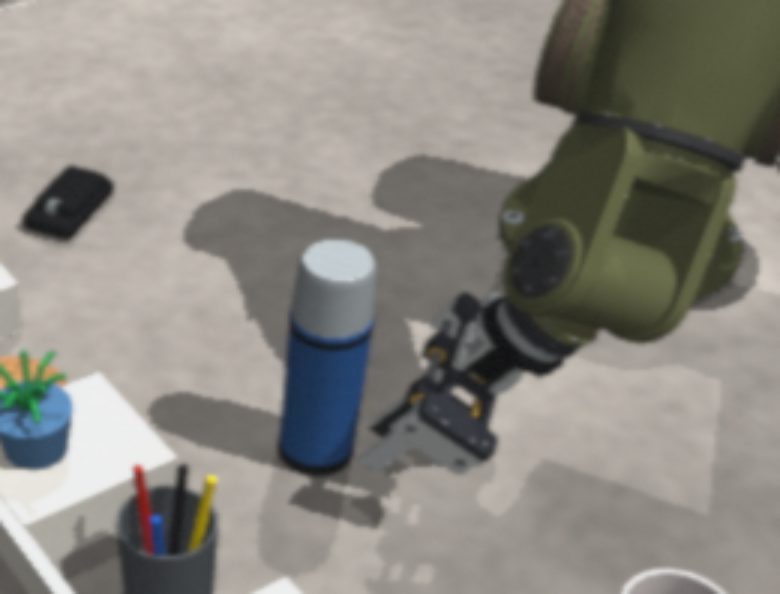

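The view shows the fingertips at crop (375,450), low beside the flask's foot at (320,455), with the hand leaning back clear of the cup at (335,290). Starting the push.

```bash
python3 -m handwheel '[[[2,0,4],0,0.1],[[4,0,7],0,0.1],[[7,-1,11],0,0.1],[[10,-2,16],0,0.1],[[13,-3,22],0,0.1]]'; python3 -m handwheel '[[[3,-1,5],0,0.1],[[6,-2,10],0,0.1],[[9,-3,16],0,0.1],[[12,-4,21],0,0.1],[[15,-5,26],0,0.1]]'
cat > look.py <<'E'
from m import *
def fl(show=None):
    r={}
    for n in('top','scene'):
        im,d,W=pts(n); h=cv2.cvtColor(im,cv2.COLOR_BGR2HSV)
        if show==n: cv2.imwrite(f'pics/{show}_{get_obs()["time_s"]:.0f}.png',im)
        w=W.reshape(-1,3); hh=h.reshape(-1,3)
        if n=='top':
            t=w[(w[:,2]>.235)&(w[:,2]<.252)&(hh[:,1]<70)&(w[:,0]>.42)&(w[:,0]<.75)&(w[:,1]<.1)&(w[:,1]>-.25)]
            if len(t)>30: print('cup top',len(t),np.round(np.median(t,0)*1000,1))
        b=w[(w[:,2]>.02)&(w[:,2]<.18)&(hh[:,0]>100)&(hh[:,0]<125)&(hh[:,1]>120)&(w[:,0]>.42)&(w[:,0]<.75)&(w[:,1]<.1)&(w[:,1]>-.25)]
        if n=='scene' and len(b)>100:
            q=b-np.median(b,0); b=b[(abs(q[:,:2])<.06).all(1)]
            for a,c in((.02,.09),(.09,.18)):
                p=b[(b[:,2]>a)&(b[:,2]<c)][:,:2]
                if len(p)>50: f=circ(p,.033)*1000; print('body',a,len(p),np.round(f,1),'riser',np.round(rz(f/1000),1))
E
python3 -c "
from look import *
st();fl();to(490,0);"
```

```text
time_s: 15.25
ee_pos: [0.4495, 0.0813, 0.036]
eef_rot: [0.203, 1.032, -0.798]
force: [-2.1, 1.6, -0.8]
grip_width: 0.0423
time_s: 15.75
ee_pos: [0.4625, 0.0533, 0.0357]
eef_rot: [0.204, 1.032, -0.798]
force: [-1.3, 4.1, 1.7]
grip_width: 0.0422
t 15.75 p [463.  53.  36.] tip [468.  48.  24.] tilt 30.9 az -45.7 zaz -59.2 yz 0.104 q [ 0.29  0.33  2.1  -0.88  0.63  0.43] F [-1.3  4.1  1.7]
cup top 421 [484.5  23.7 245.2]
body 0.02 397 [484.5  20.8] riser [-116.1   34.9]
body 0.09 595 [484.5  20.6] riser [-116.1   34.7]
world [ 22.5 -47.9   0.3] -> tool [25.4 -8.3 45.7]
```

```bash
python3 -m handwheel '[[[3,-1,5],0,0.1],[[6,-2,11],0,0.1],[[10,-3,18],0,0.1],[[14,-4,25],0,0.1],[[17,-6,31],0,0.1]]'; python3 -m handwheel '[[[3,-1,6],0,0.1],[[7,-2,12],0,0.1],[[10,-3,18],0,0.1],[[14,-4,25],0,0.1],[[17,-6,31],0,0.1]]'
python3 -c "
from look import *
st();fl();to(528,-87);"
```

```text
time_s: 16.35
ee_pos: [0.4777, 0.0197, 0.036]
eef_rot: [0.203, 1.031, -0.799]
force: [-1.3, 1.6, -1.5]
grip_width: 0.0427
time_s: 16.85
ee_pos: [0.4928, -0.0136, 0.0364]
eef_rot: [0.203, 1.031, -0.799]
force: [-1.0, 2.9, -2.4]
grip_width: 0.0424
t 16.85 p [493. -14.  36.] tip [498. -19.  24.] tilt 30.9 az -45.8 zaz -59.3 yz 0.104 q [ 0.11  0.35  2.08 -0.89  0.55  0.28] F [-1.   2.9 -2.4]
cup top 411 [515.2 -43.2 245.1]
body 0.02 378 [514.6 -46.6] riser [-80.8 -29.9]
body 0.09 575 [514.9 -46.8] riser [-80.5 -30.1]
world [ 30.2 -68.   -0.5] -> tool [ 36.3 -13.1  63.6]
```

```bash
python3 -m handwheel '[[[3,-1,5],0,0.1],[[6,-2,11],0,0.1],[[10,-3,18],0,0.1],[[14,-5,25],0,0.1],[[18,-6,32],0,0.1]]'; python3 -m handwheel '[[[3,-1,6],0,0.1],[[7,-2,12],0,0.1],[[10,-3,18],0,0.1],[[14,-5,25],0,0.1],[[18,-6,32],0,0.1]]'
python3 -m handwheel '[[[-10,4,-15],0,0.1],[[-20,8,-30],0,0.1],[[-20,8,-35],-0.15,0.1],[[-20,8,-35],-0.3,0.1],[[-20,8,-35],-0.45,0.1]]'
python3 -c "
from look import *
st();fl('scene');to(515,-100);"
```

```text
time_s: 17.45
ee_pos: [0.5086, -0.0484, 0.0365]
eef_rot: [0.203, 1.031, -0.8]
force: [-1.7, 2.6, 0.1]
grip_width: 0.0423
time_s: 17.95
ee_pos: [0.5244, -0.0827, 0.0365]
eef_rot: [0.203, 1.031, -0.8]
force: [-0.2, 2.1, -0.2]
grip_width: 0.0423
time_s: 18.45
ee_pos: [0.5087, -0.0452, 0.0371]
eef_rot: [-0.254, 1.031, -0.8]
force: [-0.6, -1.3, 0.4]
grip_width: 0.0422
t 18.45 p [509. -45.  37.] tip [514. -50.  25.] tilt 30.9 az -45.9 zaz -29.0 yz -0.129 q [ 0.03  0.36  2.05 -0.88  0.52 -0.26] F [-0.6 -1.3  0.4]
cup top 391 [ 545.9 -112.8  245.4]
body 0.02 352 [ 546.5 -115. ] riser [-43.7 -95.6]
body 0.09 569 [ 546.2 -114.8] riser [-44.  -95.5]
world [  1.3 -49.6  -1.1] -> tool [ 19.7 -40.1  21.5]
```

The flask is on the waypoint at riser (-44,-95), with the cup in place. I'll spin a little more and raise the tips to 32 mm so the body clears the centre unit and the plant.

```bash
python3 -c "
from h import *
to(504,-98,32)"
python3 -m handwheel '[[[-8,0,-5],-0.12,0.1],[[-8,0,-5],-0.12,0.1],[[-8,0,-5],-0.12,0.1],[[-8,0,-5],-0.12,0.1],[[-8,0,-5],-0.12,0.1]]'
python3 -c "
from h import *
st();to(504,-98,32)"
```

```text
world [ -9.7 -47.6   6.9] -> tool [  8.1 -45.5  16.3]
time_s: 19.05
ee_pos: [0.5021, -0.0404, 0.0413]
eef_rot: [-0.368, 1.031, -0.801]
force: [-1.0, 0.0, -0.3]
grip_width: 0.0423
t 19.05 p [502. -40.  41.] tip [507. -46.  29.] tilt 30.9 az -45.9 zaz -21.7 yz -0.185 q [ 0.04  0.34  2.06 -0.87  0.53 -0.37] F [-1.   0.  -0.3]
world [ -3.1 -52.5   2.7] -> tool [ 16.  -47.6  15.7]
```

```bash
python3 -m handwheel '[[[4,-12,4],0,0.1],[[8,-24,8],0,0.1],[[12,-36,12],0,0.1],[[16,-48,16],0,0.1],[[16,-48,16],0,0.1]]'
python3 -c "
from h import *
st();to(517,-103,32);to(565,-128,32);to(610,-151,32)"
```

```text
time_s: 19.55
ee_pos: [0.499, -0.0944, 0.0442]
eef_rot: [-0.366, 1.031, -0.803]
force: [0.2, 0.1, 0.7]
grip_width: 0.0424
t 19.55 p [499. -94.  44.] tip [ 504. -100.   32.] tilt 30.9 az -46.0 zaz -21.9 yz -0.184 q [-0.09  0.32  2.08 -0.86  0.46 -0.49] F [0.2 0.1 0.7]
world [13.  -3.5 -0.2] -> tool [ 6.1  3.  11.7]
world [ 61.  -28.5  -0.2] -> tool [32.5  3.2 58.9]
world [106.  -51.5  -0.2] -> tool [ 57.    3.8 103.1]
```

```bash
python3 -m handwheel '[[[2,1,4],0,0.1],[[5,2,8],0,0.1],[[7,2,12],0,0.1],[[10,3,17],0,0.1],[[13,3,23],0,0.1]]'
python3 -m handwheel '[[[3,0,6],0,0.1],[[7,0,12],0,0.1],[[10,0,18],0,0.1],[[13,0,24],0,0.1],[[16,0,30],0,0.1]]'
python3 -c "
from look import *
st();fl('scene');to(610,-151,32)"
```

```text
time_s: 20.05
ee_pos: [0.524, -0.1039, 0.0432]
eef_rot: [-0.367, 1.031, -0.803]
force: [-1.2, 0.4, -0.7]
grip_width: 0.0419
time_s: 20.55
ee_pos: [0.5545, -0.12, 0.0438]
eef_rot: [-0.368, 1.032, -0.803]
force: [-1.8, 0.5, -2.4]
grip_width: 0.0425
t 20.55 p [ 555. -120.   44.] tip [ 560. -125.   32.] tilt 30.9 az -46.0 zaz -21.9 yz -0.184 q [-0.13  0.42  1.93 -0.77  0.47 -0.62] F [-1.8  0.5 -2.4]
cup top 390 [ 586.6 -136.8  245.4]
body 0.02 209 [ 588.  -140.9] riser [  -0.2 -118.2]
body 0.09 584 [ 588.8 -141. ] riser [   0.6 -118.2]
world [ 50.1 -25.7  -0.1] -> tool [27.5  0.6 49.1]
```

```bash
python3 -m handwheel '[[[3,0,5],0,0.1],[[6,0,11],0,0.1],[[9,0,17],0,0.1],[[12,0,22],0,0.1],[[15,0,27],0,0.1]]'
python3 -c "
from look import *
st();fl('scene');to(613,-150,32)"; ls pics
```

```text
time_s: 21.15
ee_pos: [0.5827, -0.1347, 0.0441]
eef_rot: [-0.366, 1.031, -0.803]
force: [-2.1, 1.8, -1.4]
grip_width: 0.0426
t 21.15 p [ 583. -135.   44.] tip [ 588. -140.   32.] tilt 30.9 az -46.0 zaz -21.9 yz -0.184 q [-0.16  0.47  1.85 -0.73  0.48 -0.69] F [-2.1  1.8 -1.4]
cup top 399 [ 614.4 -151.4  245.4]
body 0.02 134 [ 616.  -155.1] riser [  28.8 -130.1]
body 0.09 574 [ 616.3 -155.4] riser [  29.2 -130.4]
world [ 25.  -10.   -0.3] -> tool [12.9  2.8 23.5]
s1.png
s2.png
scene0.png
scene_19.png
scene_21.png
top0.png
w0.png
```

```bash
python3 -c "
import cv2;im=cv2.imread('pics/scene_21.png');cv2.imwrite('pics/c21.png',cv2.resize(im[60:280,180:440],None,fx=3,fy=2.7))"
```

```text
(no output)
```

View pics/c21.png

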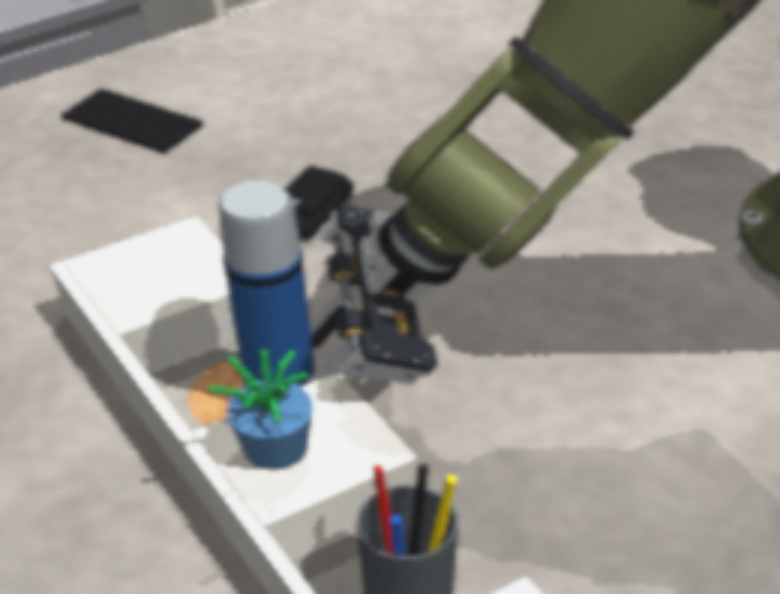

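The flask is upright with its cup, entering the bay at crop (265,280). The mat is at (215,395) and the gripper block at (400,340) is clear of the plant at (270,390). This is the last push.

```bash
python3 -m handwheel '[[[3,1,5],0,0.1],[[6,1,11],0,0.1],[[9,2,16],0,0.1],[[11,2,20],0,0.1],[[13,3,23],0,0.1]]'
python3 -c "
from look import *
st();fl('scene')"
```

```text
time_s: 21.75
ee_pos: [0.6081, -0.1448, 0.0437]
eef_rot: [-0.366, 1.03, -0.802]
force: [-3.5, 1.0, 2.2]
grip_width: 0.0424
t 21.75 p [ 608. -145.   44.] tip [ 613. -150.   32.] tilt 31.0 az -46.0 zaz -21.9 yz -0.184 q [-0.17  0.51  1.78 -0.69  0.5  -0.74] F [-3.5  1.   2.2]
cup top 390 [ 639.9 -161.6  245.2]
body 0.02 140 [ 640.8 -165.2] riser [  54.3 -138.2]
body 0.09 580 [ 640.8 -165. ] riser [  54.3 -138. ]
```

The flask measures riser (54,-138) against the mat at (56,-138), so it is within 2 mm. Now I'll back off and rise.

```bash
python3 -m handwheel '[[[-4,0,-8],0,0.1],[[-12,0,-22],0,0.1],[[-24,0,-45],0,0.1],[[-40,0,-75],0,0.1],[[-60,0,-110],0,0.1]]'
python3 -c "
from h import *
st();to(450,-60,250)"
```

```text
time_s: 22.35
ee_pos: [0.4958, -0.086, 0.0422]
eef_rot: [-0.364, 1.03, -0.8]
force: [0.4, 0.4, 0.6]
grip_width: 0.0424
t 22.35 p [496. -86.  42.] tip [501. -91.  30.] tilt 31.0 az -45.9 zaz -21.9 yz -0.183 q [-0.07  0.32  2.09 -0.88  0.46 -0.45] F [0.4 0.4 0.6]
world [-50.8  31.2 219.8] -> tool [-218.1  -36.5   54.3]
```

```bash
python3 -m handwheel '[[[-44,-7,11],0,0.1],[[-88,-14,22],0,0.1],[[-132,-22,33],0,0.1],[[-176,-29,44],0,0.1],[[-218,-36,54],0,0.1]]'
python3 -m handwheel '[[[0,0,0],0,0.1],[[0,0,0],0,0.1],[[0,0,0],0,0.1],[[0,0,0],0,0.1],[[0,0,0],0,0.1]]'
python3 -c "
from look import *
st();fl('top')
im,_=camera('scene');t=[f for f in __import__('os').listdir('pics') if f.startswith('top_')][0]
a=cv2.imread('pics/'+t)
cv2.imwrite('pics/fin.png',cv2.resize(np.hstack([a[110:270,150:470],im[100:260,160:480]]),(800,300)))
W=np.load('top.npy');_,d,V=pts('top')
for n,(y0,y1,x0,x1) in dict(mouse=(215,262,428,470),mug=(220,262,160,205),pot=(145,182,266,298),succ=(128,162,318,350)).items():
    f=lambda A,l:[np.round(np.median(p[p[:,2]>l],0)*1000,1) for p in [A[y0:y1,x0:x1].reshape(-1,3)]][0]
    l=.08 if n=='succ' else .015
    print(n,f(W,l),f(V,l))
"
```

```text
time_s: 22.85
ee_pos: [0.4438, -0.0539, 0.2636]
eef_rot: [-0.361, 1.029, -0.798]
force: [1.0, -0.0, 0.0]
grip_width: 0.0422
time_s: 23.35
ee_pos: [0.4436, -0.0541, 0.2625]
eef_rot: [-0.364, 1.03, -0.801]
force: [0.9, 0.5, 0.4]
grip_width: 0.0423
t 23.35 p [444. -54. 262.] tip [449. -59. 250.] tilt 31.0 az -45.9 zaz -21.9 yz -0.183 q [ 0.01 -0.16  2.   -0.47  0.97 -0.92] F [0.9 0.5 0.4]
cup top 395 [ 640.4 -161.7  245.3]
body 0.02 136 [ 640.6 -164.9] riser [  54.1 -138. ]
body 0.09 575 [ 641. -165.] riser [  54.5 -138. ]
mouse [ 436.2 -375.3   32.7] [ 436.3 -375.2   32.5]
mug [434.5 408.8  69.1] [434.9 409.3  68.9]
pot [667.  112.6  77.4] [667.1 113.4  77.4]
succ [687.5 -36.4 127.6] [687.3 -37.  127.4]
```

View pics/fin.png

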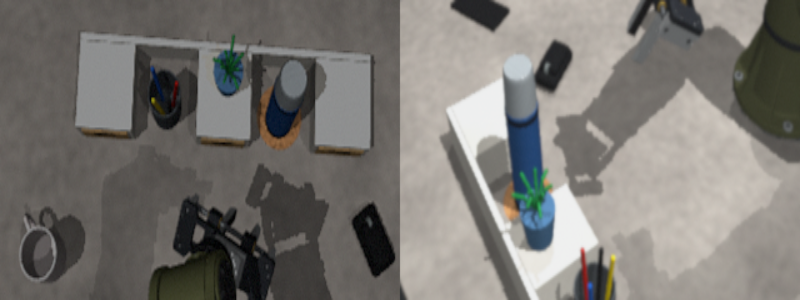

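The left panel shows the flask on the mat at (283,110) with a cork rim visible in front and the cup still on top. The gripper at (225,240) is well clear, and the mug, mouse, pot and plant have not moved. Handing in.

```bash
python3 -c "
from station import *
print(hand_in())"
```

```text
the job is handed in; nothing more can be done
None
```

The flask now stands upright on the cork mat in the right-hand bay with its cup still on top, and the job is handed in. It took about 24 s of the 61 s.

**How it was done:** With the tool pointing straight down, the gripper's body would have hit the flask before the fingers did. I tilted the tool 31° by asking for poses just out of reach, well away from everything. I then pushed the flask in two legs, cradled between the partly open fingertips 24–32 mm above the desk. It was never pinched or lifted, and wrist force readings at the end of each move stayed under 6 N.

**Last checks:**
- **Flask:** it measured (54, −138) mm in the riser frame. The mat's centre is at (56, −138) and the margin is about 22 mm, so the foot is wholly on the mat.
- **Cup:** its top is at 245 mm, as it should be.
- **Other objects:** the mug, mouse, pen pot and plant are all within 1 mm of where they started.
- **Robot:** it is clear of everything, with its fingertips about 250 mm up and roughly 0.2 m from the flask.

The top camera put the cup about 3 mm to one side of the flask's axis, which is close to the 2 mm calibration error. No check failed.

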